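# Put the used spice back and bring the next one round on the spice carousel

## Robot

A 7-joint arm with a two-finger parallel gripper is mounted at the origin on a cart in front of the work surface, level with it; the furniture and walls round the work are solid. World frame = base frame: x ahead of the robot, y to its left, z up, the work surface at z = 0. Lengths are in m, angles in degrees, forces in N, time in s.
With the tool pointing down it reaches from about 0.425 to 0.825 m from the base axis. Payload 3.6 kg.
Tool frame: the origin (TCP) lies at the very end of the fingers, on their centre line; the grasp point (between the pads) lies robot.tcp_to_grasp behind it (robot.tcp_to_grasp is the distance from the TCP to the grasp point, in m); z points along the fingers, y is the line along which they close (so a half turn about z gives the same grasp; the last joint's range is limited). The gripper opens to 85 mm and grips with 20 to 120 N. Pads are 22 mm wide; open, the fingers measure 114 mm over their backs; the gripper's body (76 mm by 85 mm) begins 54 mm behind the grasp point. The pads swing forward as they close: fully open they stand 13 mm farther back than shut.
Start: joints at [-68.955, 35.231, -0.722, 81.555, 0.464, 63.22, -2.315], TCP at [0.249, 0.6, 0.231] pointing down, gripper open.
Joint ranges: [-178.69, 178.69], [-17.37, 117.87], [-77.05, 75.6], [15.02, 138.74], [-78.02, 258.01], [0.78, 113.62], [-162.83, 162.83]. Speed limits (degrees/s): [159.86, 159.86, 180, 180, 180, 180, 180].

## Interface

Orientations are given as [roll, pitch, yaw] about the fixed x, y, z axes, in that order (R = Rz(yaw) Ry(pitch) Rx(roll)).
In Python, from rig import robot gives the robot as it stands.
- The arm moves only by the shell command python3 -m jog 'ROWS'. ROWS is JSON, a list that holds one entry, the list of rows, each a list of 5 numbers: the shift along the tool's x, y, z in m, then the turn about the tool's z in degrees, then the opening, from 0 (shut) to 1 (fully open). In form: [[[dx, dy, dz, turn, gripper], ...]]. A call has 1 to 5 rows; each row shifts and turns the commanded pose from where the row before left it, along the tool's axes as they then stand; what a row does not reach is not made up. A row lasts 1/12 s, in which the tool goes at most 41.7 mm and 7.16 degrees, less where a joint would pass 70% of its speed; a pose out of reach is approached as far as the arm can. A call with a gripper value outside its range is refused whole. The fingers move at their own pace and stop on an object; the grip force is fixed at half the most. Time passes only in rows, so rows that do not move let the fingers close. It gives the time, the measured TCP pose, the force, the opening and the grip force at its end, in the units of the state.
- robot.state(): the state, without advancing time (a new reading comes with each control period).
- robot.get_image(name): name is "scene" or "top" or "wrist"; returns the picture (420x560x3 uint8, red, green, blue); there is no depth.
- robot.camera_info(name): a dict with "fx", "fy", "cx", "cy" (pixels), "k1" (the pictures are not rectified: a ray, as slopes to the right and down, at radius r is drawn at 1 + k1 r^2 times it, then the intrinsics apply), "T" (4x4, takes a point from camera to world coordinates). Camera axes: x right, y down, z forward; pixel columns grow to the right and rows downward; lengths in m; the calibration is good to about 2 mm. A picture is of the moment at which its call begins: read the wrist's pose just before it. camera_info takes no time and is no camera call; for the wrist camera it gives the pose at the moment of the call.
- robot.finish_job(): hands the job in; it is judged then, once.
The state is a dict: "time": time; "joints": joint angles; "qvel": joint speeds; "joint_efforts": joint torques, N m; "tool_pos": TCP position; "ee_rot": TCP orientation; "ft_force": force on the tool from outside, world axes, zero at the start; "moment": the same for the moment, N m; "opening": opening from 0.0 (shut) to 1.0 (fully open); "finger_force": force on a finger pad.
Only numpy, scipy, OpenCV 4.12 (cv2) and the standard library are available. Lean on these libraries where they do the work, as an engineer would, in place of code of your own. Each camera call takes 0.05 s, during which the arm holds its last target. There are 200 camera calls.

## Task

I have finished with the spice with the blue sticker: set that jar back into the empty socket of the spice carousel and let go of it. Then turn the carousel until the jar with the red sticker is right at the front, on the side facing you and the worktop's front edge, and finish with your gripper still holding the carousel's knob so that it cannot turn while I unscrew that lid. Keep all the other jars upright in their sockets, do not drop or throw any, and leave the other things on the worktop alone.

Things in the scene. Friction and masses are not known exactly. Their poses are not given: they have to be found in the camera images.
- carousel_base: fixed round foot of the spice carousel (180 mm diameter, 12 mm high). Origin on the turning axis at worktop height; axes parallel to the world's. Its front is the -x side, toward the robot and the worktop's front edge; it has no mark.
- turntable (a joint): turn of the carousel's wooden disc on its foot, rad, 0 at the start, positive anticlockwise from above, endless either way (light bearing, friction about 0.03 N m, stays where it is left). Disc 240 mm diameter, upper face 26 mm above the worktop, with five sockets every 72 degrees, their axes 80 mm from the turning axis; four hold jars (tops 115 mm above the worktop), one is empty.
- free_socket (a point): centre of the floor of the empty socket, 26 mm above the worktop; turns with the disc. A socket is a wooden ring 60 mm wide inside, 64 mm at its flared mouth, 71 mm outside, 18 mm deep (rim 44 mm above the worktop). Between the jars of neighbouring sockets is a gap of 37 mm; from a jar to the column, 44 mm.
- knob: round dark wooden knob with a small brass centre on top of the carousel's steel column (15 mm diameter), on the turning axis; turning it turns the disc and all jars. 39 mm diameter, 31 mm high. Origin at the centre of its underside, 119 mm above the worktop (top 150 mm); best grip 15 mm above the origin. Its x axis points from the turning axis to the empty socket.
- jar_blue: spice jar: cork-coloured lid, dark contents, cream label; round blue sticker on the lid, blue band on the label; the loose jar, standing on the worktop to the right of the carousel at the start. As all jars: 57 mm diameter, 89 mm tall, about 0.19 kg; body (57 mm) up to 74 mm, lid 49 mm diameter from 75 to 89 mm. Origin at the centre of its underside, z up.
- jar_red: spice jar: cork-coloured lid, dark contents, cream label; round red sticker on the lid, red band on the label; the one wanted at the front; stands in one of the carousel's sockets at the start. As all jars: 57 mm diameter, 89 mm tall, about 0.19 kg; body (57 mm) up to 74 mm, lid 49 mm diameter from 75 to 89 mm. Origin at the centre of its underside, z up.
- jar_black: spice jar: cork-coloured lid, dark contents, cream label; round black sticker on the lid, black band on the label; stands in one of the carousel's sockets at the start. As all jars: 57 mm diameter, 89 mm tall, about 0.19 kg; body (57 mm) up to 74 mm, lid 49 mm diameter from 75 to 89 mm. Origin at the centre of its underside, z up.
- jar_white: spice jar: cork-coloured lid, dark contents, cream label; round white sticker on the lid, white band on the label; stands in one of the carousel's sockets at the start. As all jars: 57 mm diameter, 89 mm tall, about 0.19 kg; body (57 mm) up to 74 mm, lid 49 mm diameter from 75 to 89 mm. Origin at the centre of its underside, z up.
- jar_green: spice jar: cork-coloured lid, dark contents, cream label; round green sticker on the lid, green band on the label; stands in one of the carousel's sockets at the start. As all jars: 57 mm diameter, 89 mm tall, about 0.19 kg; body (57 mm) up to 74 mm, lid 49 mm diameter from 75 to 89 mm. Origin at the centre of its underside, z up.
- salt_mill: tall white salt mill with a dark wooden head, 52 mm diameter, 177 mm tall, at the back; origin at the centre of its underside. A bystander: leave it where it stands.
- pepper_mill: tall brown pepper mill with a dark wooden head, 52 mm diameter, 172 mm tall, at the back; origin at the centre of its underside. A bystander: leave it where it stands.
- mortar: white mortar (an open bowl), 134 mm diameter, 64 mm tall, with its pestle standing in it, right of the work; origin at the centre of its underside. A bystander: leave it where it stands.
- timer: round cream kitchen timer, 65 mm diameter, 58 mm tall, behind the carousel; origin at the centre of its underside. A bystander: leave it where it stands.
- measure_spoon: steel measuring spoon lying flat, 38 x 117 x 15 mm, behind the loose jar; origin at the centre of its underside. A bystander: leave it where it stands.
- white_bowl: white bowl, 127 mm diameter, 62 mm tall, on the right; origin at the centre of its underside. A bystander: leave it where it stands.
- ribbed_cup: cream ribbed cup, 79 mm diameter, 70 mm tall, on the right; origin at the centre of its underside. A bystander: leave it where it stands.

How it is judged (in metres and radians):
On the way, in this order (a step that is already met when the one before it is completed fails the run):
1. the blue-stickered jar stands upright on the floor of the empty socket and is let go (horizontal distance between jar_blue and free_socket below 0.005 m and z of jar_blue in the frame of free_socket between -0.004 and 0.004 m and angle between jar_blue's own z axis and vertical below 0.08 rad and contact force between the fingers and jar_blue below 0.1 N), for 0.2 s.
2. the red-stickered jar is at the front of the carousel and the knob is held (y of jar_red in the frame of carousel_base between -0.014 and 0.014 m and x of jar_red in the frame of carousel_base below -0.06 m and contact force between the fingers and knob above 2 N and velocity of joint turntable between -0.1 and 0.1 rad/s), for 0.2 s.
At the end, for the whole second after the job is handed in: Red jar at the front: within 14 mm sideways of the line from the axis to -x, disc still (under 0.1 rad/s), fingers on the knob with over 2 N. Blue jar on the floor of the free socket (5 mm sideways, 4 mm in height), not touched. All jars upright (0.08 rad) on their socket floors (all of step 1 and all of step 2 and angle between each of jar_black, jar_red, jar_white, jar_green's own z axis and vertical below 0.08 rad and z of jar_black in the frame of carousel_base between 0.022 and 0.03 m and horizontal distance between each of jar_black, jar_red, jar_white, jar_green and carousel_base below 0.086 m and z of jar_red in the frame of carousel_base between 0.022 and 0.03 m and z of jar_white in the frame of carousel_base between 0.022 and 0.03 m and z of jar_green in the frame of carousel_base between 0.022 and 0.03 m); the arm keeps its last pose, push and grip.
It fails at once if a jar is dropped or thrown: it moves faster than 0.6 m/s while the fingers do not touch it ((linear speed of jar_black above 0.6 m/s and contact force between the fingers and jar_black below 0.05 N) or (linear speed of jar_red above 0.6 m/s and contact force between the fingers and jar_red below 0.05 N) or (linear speed of jar_white above 0.6 m/s and contact force between the fingers and jar_white below 0.05 N) or (linear speed of jar_green above 0.6 m/s and contact force between the fingers and jar_green below 0.05 N) or (linear speed of jar_blue above 0.6 m/s and contact force between the fingers and jar_blue below 0.05 N)).
It fails at once if a jar is tipped by more than 0.7 rad (angle between any of jar_black, jar_red, jar_white, jar_green, jar_blue's own z axis and vertical above 0.7 rad).
It fails at once if a bystander (mills, mortar, timer, measuring spoon, bowl, cup) is pushed more than 25 mm away (distance of any of salt_mill, pepper_mill, mortar, timer, measure_spoon, white_bowl, ribbed_cup from where it was at the start of the episode above 0.025 m).
It also fails if it takes over 72 s, if anything falls off the work surface, if the arm or the gripper's body presses on something with over 40 N, if the wrist force passes 120 N, or if a joint passes its speed limit or range.

## Working session

There is one attempt and no reset: what is moved stays moved. The work goes in short steps, Python scripts to look and compute and a shell command to move; the robot and the scene stay as the last step left them, time stands still between calls to the robot, and variables do not carry over. Pictures are saved under pics/ and viewed, at most 10 in all, crops included, and the job is handed in when it is done.

```bash
mkdir -p pics; ls; python3 - <<'E'
from rig import robot
import cv2,numpy as np
for n in("scene","top"):
    im=robot.get_image(n); cv2.imwrite(f"pics/{n}0.png",im[...,::-1]); c=robot.camera_info(n); print(n,{k:np.round(v,4).tolist() for k,v in c.items()})
s=robot.state(); print(s, robot.tcp_to_grasp)
E
```

```text
pics
scene {'fx': 506.0565, 'fy': 506.0565, 'cx': 281.3227, 'cy': 201.4657, 'k1': -0.1556, 'T': [[0.6879, -0.5256, 0.5005, -0.2208], [-0.7256, -0.5125, 0.4591, -0.7867], [0.0152, -0.679, -0.734, 1.2156], [0.0, 0.0, 0.0, 1.0]]}
top {'fx': 436.618, 'fy': 436.618, 'cx': 283.6894, 'cy': 212.3599, 'k1': 0.0154, 'T': [[-0.0337, -0.9785, 0.2033, 0.3316], [-0.9994, 0.0344, 0.0, -0.1084], [-0.007, -0.2032, -0.9791, 1.1595], [0.0, 0.0, 0.0, 1.0]]}
{'time': 0.1, 'joints': array([-68.95735997,  35.28498678,  -0.72222461,  81.63401148,
         0.46444871,  63.22052336,  -2.31816977]), 'qvel': array([-0.06968713, -0.05392087,  0.08413864, -0.30351951,  0.08268009,
        0.09811987, -0.08160547]), 'joint_efforts': array([ 1.23564434e-03, -4.70385468e+01,  2.60232808e-01, -1.71572274e+01,
        1.00899290e-02,  5.87352435e-03,  1.25762440e-05]), 'tool_pos': array([0.24910834, 0.5996033 , 0.23022874]), 'ee_rot': array([-1.79863384e+02,  2.48103668e-03,  1.57439004e+02]), 'ft_force': array([-0.12455375,  0.0230476 , -0.46432002]), 'moment': array([-0.02602389, -0.04926595,  0.03425252]), 'finger_force': 0.0, 'opening': 0.9983757531787246} 0.0187
```

View pics/top0.png

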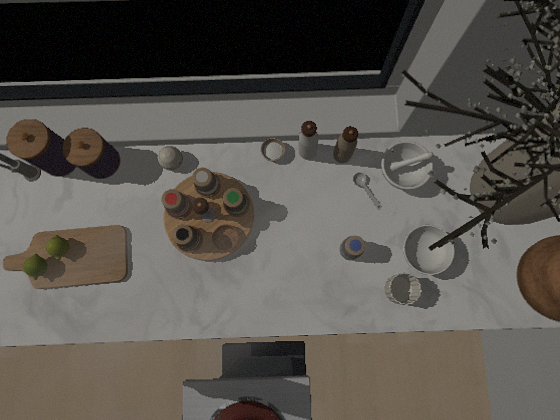

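View pics/scene0.png

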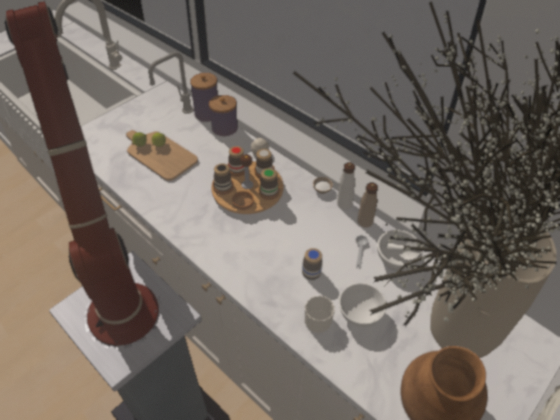

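The top view shows the carousel near (209,217), with stickers red (172,199), white (205,174), green (233,197) and black (183,235). The empty socket is at (226,237) and the loose blue jar at (355,246). The scene view agrees, with blue at (313,257). Next I'll turn these pixels into positions.

```bash
cat > h.py <<'E'
from rig import robot
import cv2,numpy as np
def ray(c,u,v):
    K=np.array([[c["fx"],0,c["cx"]],[0,c["fy"],c["cy"]],[0,0,1.]])
    p=cv2.undistortPoints(np.array([[[u,v]]],float),K,np.array([c["k1"],0,0,0.]))[0,0]
    T=np.array(c["T"]); return T[:3,3],T[:3,:3]@np.array([p[0],p[1],1])
def on(c,u,v,z):
    o,d=ray(c,u,v); return o+d*(z-o[2])/d[2]
def blobs(im,hue,sat=90,val=40,amin=8):
    h=cv2.cvtColor(im,cv2.COLOR_RGB2HSV).astype(int)
    d=np.abs((h[...,0]-hue+90)%180-90)
    m=((d<10)&(h[...,1]>sat)&(h[...,2]>val)).astype(np.uint8)
    n,l,s,ce=cv2.connectedComponentsWithStats(m)
    return [(int(s[i,4]),*np.round(ce[i],1)) for i in range(1,n) if s[i,4]>=amin]
E
python3 - <<'E'
from h import *
im=cv2.imread("pics/top0.png")[...,::-1].copy(); c=robot.camera_info("top")
for n,hue,z in(("red",178,.115),("green",70,.115),("blue",112,.089)):
    for b in blobs(im,hue):
        if 140<b[1]<400 and 150<b[2]<290: print(n,b,on(c,b[1],b[2],z).round(4))
w=on(c,205,174,.115);k=on(c,183,235,.115);print("white,black",w.round(3),k.round(3))
print("knob",on(c,201,206,.15).round(3),"sock",on(c,226,237,.035).round(3))
cs=robot.camera_info("scene"); ims=cv2.imread("pics/scene0.png")[...,::-1].copy()
for b in blobs(ims,112):
    if 290<b[1]<330 and 240<b[2]<270: print("blue scene",b,on(cs,b[1],b[2],.089).round(4))
for b in blobs(ims,178):
    if 220<b[1]<250 and 140<b[2]<165: print("red scene",b,on(cs,b[1],b[2],.115).round(4))
E
```

```text
red (119, np.float64(170.6), np.float64(198.3)) [0.5936 0.1687 0.115 ]
red (16, np.float64(185.2), np.float64(207.7)) [0.5687 0.1325 0.115 ]
green (95, np.float64(232.5), np.float64(196.7)) [0.5923 0.0164 0.115 ]
blue (97, np.float64(355.2), np.float64(244.9)) [ 0.466  -0.2815  0.089 ]
white,black [0.653 0.084 0.115] [0.501 0.137 0.115]
knob [0.564 0.087 0.15 ] sock [0.505 0.044 0.035]
blue scene (48, np.float64(313.1), np.float64(254.0)) [ 0.4649 -0.2819  0.089 ]
red scene (49, np.float64(235.8), np.float64(149.7)) [0.5933 0.1675 0.115 ]
```

```bash
R='[-0.0347,-0.018,0,0,1]'; 
python3 -m jog '[[[-0.0347,-0.018,0,0,1],[-0.0347,-0.018,0,0,1],[-0.0347,-0.018,0,0,1],[-0.0347,-0.018,0,0,1],[-0.0347,-0.018,0,0,1]]]'
python3 -m jog '[[[-0.0347,-0.018,0,0,1],[-0.0347,-0.018,0,0,1],[-0.0347,-0.018,0,0,1],[-0.0347,-0.018,0,0,1],[-0.0347,-0.018,0,0,1]]]'
python3 -m jog '[[[-0.0128,-0.0367,0,0,1],[-0.0128,-0.0367,0,0,1],[-0.0128,-0.0367,0,0,1],[-0.0128,-0.0367,0,0,1],[-0.0128,-0.0367,0,0,1]]]'
python3 -m jog '[[[-0.0128,-0.0367,0,0,1],[-0.0128,-0.0367,0,0,1],[-0.0128,-0.0367,0,0,1],[-0.0128,-0.0367,0,0,1],[-0.0128,-0.0367,0,0,1]]]'
```

```text
time: 0.52
tool_pos: [0.3758, 0.4487, 0.2309]
ee_rot: [-179.9, -0.0, 157.5]
ft_force: [0.9, 0.6, -1.0]
opening: 1.001
finger_force: 0.0
time: 0.93
tool_pos: [0.5014, 0.2991, 0.231]
ee_rot: [-180.0, -0.0, 157.4]
ft_force: [0.4, 0.3, 0.6]
opening: 1.002
finger_force: 0.0
time: 1.35
tool_pos: [0.4888, 0.105, 0.231]
ee_rot: [-180.0, -0.0, 157.4]
ft_force: [0.2, -0.5, 0.5]
opening: 0.999
finger_force: 0.0
time: 1.77
tool_pos: [0.4774, -0.0889, 0.2312]
ee_rot: [-180.0, -0.0, 157.4]
ft_force: [1.1, 0.1, 0.1]
opening: 1.002
finger_force: 0.0
```

```bash

python3 -m jog '[[[-0.0128,-0.0367,0,0,1],[-0.0128,-0.0367,0,0,1],[-0.0128,-0.0367,0,0,1],[-0.0128,-0.0367,0,0,1],[-0.0128,-0.0367,0,0,1]]]'
python3 -m jog '[[[0,0,0,6.4,1],[0,0,0,6.4,1],[0,0,0,6.4,1],[0,0,0,6.4,1],[0,0,0,6.4,1]]]'
python3 -m jog '[[[0,0,0.02,0,1],[0,0,0.02,0,1],[0,0,0.02,0,1],[0,0,0,0,1]]]'
python3 - <<'E'
from h import *
c=robot.camera_info("wrist"); im=robot.get_image("wrist"); cv2.imwrite("pics/w1.png",im[...,::-1])
for b in blobs(im,112,amin=40): print(b,on(c,b[1],b[2],.089).round(4))
print(robot.state()["tool_pos"],np.round(c["T"],3).tolist())
E
```

```text
time: 2.18
tool_pos: [0.4662, -0.2828, 0.231]
ee_rot: [180.0, -0.0, 157.4]
ft_force: [-0.2, -0.5, 0.4]
opening: 1.004
finger_force: 0.0
time: 2.6
tool_pos: [0.4665, -0.2811, 0.2308]
ee_rot: [-180.0, -0.1, 125.1]
ft_force: [0.5, 0.1, 0.5]
opening: 0.996
finger_force: 0.0
time: 2.93
tool_pos: [0.4643, -0.2792, 0.1674]
ee_rot: [-179.8, -0.5, 125.5]
ft_force: [-0.6, 0.8, -0.3]
opening: 0.998
finger_force: 0.0
(46, np.float64(279.7), np.float64(173.0)) [ 0.444  -0.2532  0.089 ]
(1204, np.float64(280.4), np.float64(220.5)) [ 0.465  -0.2818  0.089 ]
[ 0.465388   -0.28002696  0.16936553] [[0.814, 0.562, 0.146, 0.425], [0.581, -0.786, -0.213, -0.225], [-0.005, 0.258, -0.966, 0.31], [0.0, 0.0, 0.0, 1.0]]
```

View pics/w1.png

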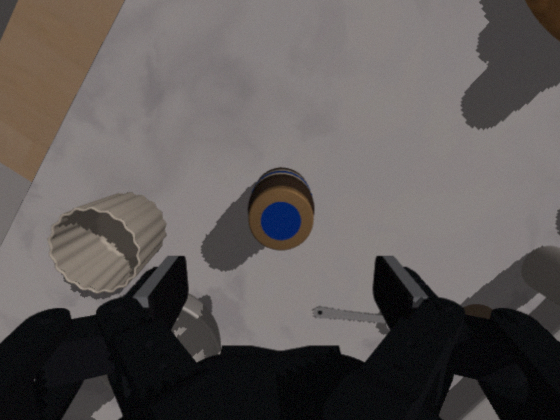

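The wrist view shows the blue sticker at (280,220), centred between the fingers. It puts the jar at (0.465, -0.282), in agreement with the other views. Going down to grip it.

```bash

python3 -m jog '[[[-0.0015,-0.001,0.033,0,1],[0,0,0.033,0,1],[0,0,0.033,0,1],[0,0,0.031,0,1],[0,0,0,0,1]]]'
python3 -m jog '[[[0,0,0,0,0.3],[0,0,0,0,0.3],[0,0,0,0,0.3],[0,0,0,0,0.3],[0,0,0,0,0.3]]]'
python3 -m jog '[[[0,0,0,0,0.3],[0,0,0,0,0.3],[0,0,0,0,0.3],[0,0,0,0,0.3],[0,0,0,0,0.3]]]'
```

```text
time: 3.4
tool_pos: [0.4643, -0.2811, 0.0372]
ee_rot: [-179.8, -0.5, 125.4]
ft_force: [-1.2, 0.2, 0.1]
opening: 0.996
finger_force: 0.0
time: 3.82
tool_pos: [0.4686, -0.2843, 0.0445]
ee_rot: [179.9, 0.3, 125.4]
ft_force: [-0.9, 0.8, 6.4]
opening: 0.616
finger_force: 62.7
time: 4.23
tool_pos: [0.4686, -0.2843, 0.0445]
ee_rot: [179.9, 0.3, 125.4]
ft_force: [-0.6, 0.7, 5.4]
opening: 0.611
finger_force: 62.7
```

```bash

python3 -m jog '[[[0,0,-0.02,0,0.3],[0,0,-0.035,0,0.3],[0,0,-0.04,0,0.3],[0,0,-0.04,0,0.3],[0,0,-0.03,0,0.3]]]'
python3 -m jog '[[[0,0,0,0,0.3],[0,0,0,0,0.3],[0,0,0,0,0.3]]]'
python3 - <<'E'
from h import *
c=robot.camera_info("wrist"); im=robot.get_image("wrist"); cv2.imwrite("pics/w2.png",im[...,::-1])
s=robot.state();T=c["T"];p=s["tool_pos"];print(p,s["ee_rot"],s["ft_force"])
for b in blobs(im,112,amin=40):
    for z in (p[2]+.0187+.023,p[2]+.0187+.033): print(b,on(c,b[1],b[2],z).round(4))
E
```

```text
time: 4.65
tool_pos: [0.4677, -0.2836, 0.2113]
ee_rot: [179.9, 0.3, 125.4]
ft_force: [1.5, -0.5, -2.6]
opening: 0.613
finger_force: 64.1
time: 4.9
tool_pos: [0.4663, -0.2823, 0.2064]
ee_rot: [180.0, -0.0, 125.5]
ft_force: [-0.5, -0.5, -2.6]
opening: 0.614
finger_force: 64.0
[ 0.46594588 -0.28204723  0.20547918] [-1.79954634e+02 -1.42188404e-01  1.25449814e+02] [ 0.55248857  0.70905425 -2.08391789]
(308, np.float64(278.1), np.float64(199.1)) [ 0.4403 -0.2483  0.2472]
(308, np.float64(278.1), np.float64(199.1)) [ 0.4389 -0.2462  0.2572]
(4801, np.float64(280.7), np.float64(306.2)) [ 0.4647 -0.281   0.2472]
(4801, np.float64(280.7), np.float64(306.2)) [ 0.4609 -0.2758  0.2572]
```

View pics/w2.png

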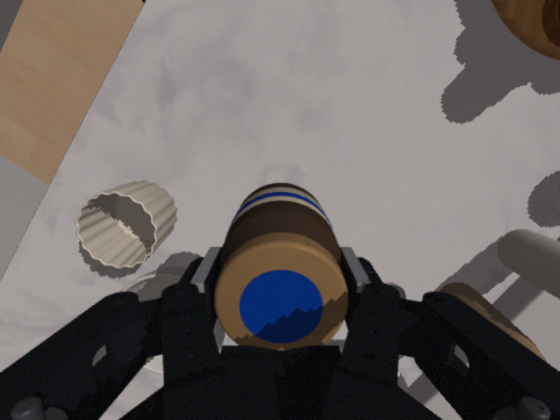

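The jar hangs upright in the fingers, with its sticker at (281,306), about 4 mm along +x of the tool. I'll carry it to a hover beside the carousel and look at the socket.

```bash

python3 -m jog '[[[0.01,0.0155,0,0,0.3],[0.0176,0.0275,0,0,0.3],[0.0176,0.0275,0,0,0.3],[0.0176,0.0275,0,0,0.3],[0.0176,0.0275,0,0,0.3]]]'
python3 -m jog '[[[0.0176,0.0275,0,0,0.3],[0.0176,0.0275,0,0,0.3],[0.0176,0.0275,0,0,0.3],[0.0076,0.012,0,0,0.3],[0,0,0,0,0.3]]]'
python3 -m jog '[[[0,0,0,0,0.3],[0,0,0,0,0.3]]]'
python3 - <<'E'
from h import *
c=robot.camera_info("wrist"); im=robot.get_image("wrist"); cv2.imwrite("pics/w3.png",im[...,::-1])
s=robot.state();p=s["tool_pos"];print(p,s["ee_rot"])
for n,h in(("r",178),("g",70)):
  for b in blobs(im,h,amin=150): print(n,b,on(c,b[1],b[2],.115).round(4))
E
```

```text
time: 5.37
tool_pos: [0.5217, -0.1429, 0.2044]
ee_rot: [-179.8, -0.2, 125.4]
ft_force: [1.0, -0.1, -2.2]
opening: 0.611
finger_force: 64.0
time: 5.78
tool_pos: [0.5649, -0.0344, 0.2041]
ee_rot: [-180.0, -0.3, 125.9]
ft_force: [0.2, 0.1, -2.4]
opening: 0.613
finger_force: 64.1
time: 5.95
tool_pos: [0.5633, -0.0427, 0.2053]
ee_rot: [-179.8, -0.0, 125.3]
ft_force: [-0.9, -1.9, -3.0]
opening: 0.614
finger_force: 64.1
[ 0.56342157 -0.04313842  0.20563611] [-1.79842080e+02  5.79956577e-03  1.25242093e+02]
r (309, np.float64(501.8), np.float64(4.2)) [0.5991 0.1582 0.115 ]
g (1173, np.float64(356.9), np.float64(171.3)) [0.5909 0.0158 0.115 ]
```

View pics/w3.png

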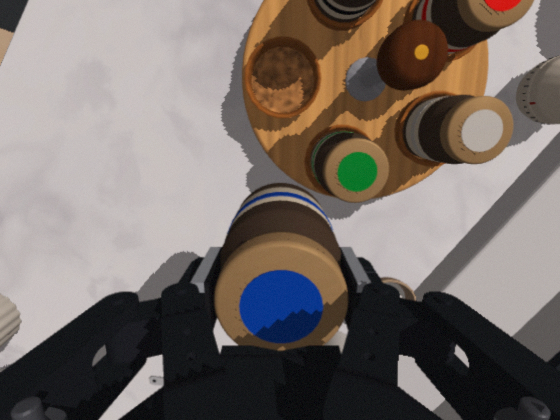

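The wrist view shows the empty socket at about (283,76), the brass centre at (421,52), green at (357,171) and white at (482,131).

```bash

python3 - <<'E'
from h import *
c=robot.camera_info("wrist")
im=cv2.imread("pics/w3.png")[...,::-1].copy()
C=on(c,421.5,51.5,.15);print("axis",C.round(4))
g=on(c,356.9,171.3,.115); w=on(c,482,131,.115)
print("white",w.round(4))
for n,p in(("g",g),("w",w)):
    d=(p-C)[:2];print(n,np.hypot(*d).round(4),np.degrees(np.arctan2(d[1],d[0])).round(1))
for q in((283,76),):
  s=on(c,*q,.044);d=(s-C)[:2];print("sock",s.round(4),np.hypot(*d).round(4),np.degrees(np.arctan2(d[1],d[0])).round(1))
for q in((244,77),(321,77),(283,36),(283,116)): print(q,on(c,*q,.044).round(4))
cv2.imwrite("pics/crop.png",cv2.resize(im[20:130,230:460,::-1],None,fx=3.4,fy=3.4,interpolation=cv2.INTER_CUBIC))
E
```

```text
axis [0.5677 0.0912 0.15  ]
white [0.6471 0.0912 0.115 ]
g 0.0794 -72.8
w 0.0794 0.0
sock [0.5024 0.0453 0.044 ] 0.0798 -144.9
(244, 77) [0.4739 0.0242 0.044 ]
(321, 77) [0.531  0.0646 0.044 ]
(283, 36) [0.4833 0.0722 0.044 ]
(283, 116) [0.5226 0.0169 0.044 ]
```

View pics/crop.png

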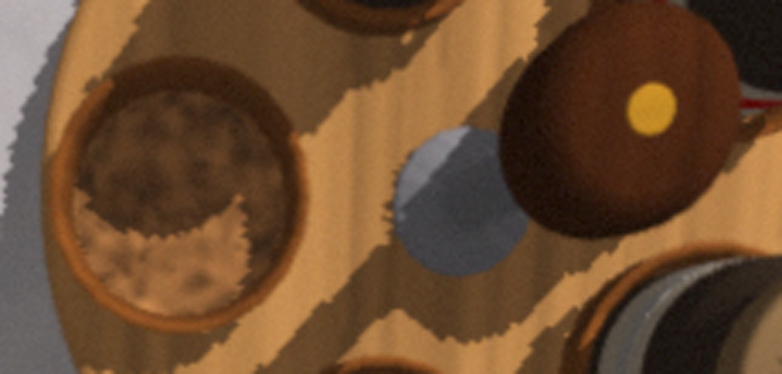

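```bash

python3 -m jog '[[[0.018,0.0005,0,0,0.3],[0.03,0.0005,0,0,0.3],[0.03,0.0005,0,0,0.3],[0.018,0.0002,0,0,0.3],[0.0076,0,0,0,0.3]]]'
python3 -m jog '[[[0,0,0.025,0,0.3],[0,0,0.03,0,0.3],[0,0,0.03,0,0.3],[0,0,0.015,0,0.3],[0,0,0,0,0.3]]]'
python3 -m jog '[[[0,0,0,0,0.3],[0,0,0,0,0.3],[0,0,0,0,0.3]]]'
python3 - <<'E'
from h import *
c=robot.camera_info("wrist"); im=robot.get_image("wrist"); cv2.imwrite("pics/w4.png",im[...,::-1])
s=robot.state();p=s["tool_pos"];print(p,s["ee_rot"])
for b in blobs(im,112,amin=800): print(b,on(c,b[1],b[2],p[2]+.0445).round(4))
t=robot.get_image("top");ct=robot.camera_info("top")
for b in blobs(t,112,amin=30):
  if 190<b[1]<280 and 190<b[2]<270:print("top",b,on(ct,b[1],b[2],p[2]+.0445).round(4))
E
```

```text
time: 6.42
tool_pos: [0.5036, 0.046, 0.2061]
ee_rot: [-179.9, -0.1, 125.5]
ft_force: [-0.5, -0.9, -2.2]
opening: 0.611
finger_force: 64.1
time: 6.83
tool_pos: [0.5037, 0.0421, 0.1032]
ee_rot: [-179.6, -0.1, 125.2]
ft_force: [-1.0, -0.5, -1.6]
opening: 0.617
finger_force: 64.0
time: 7.08
tool_pos: [0.5073, 0.044, 0.1078]
ee_rot: [179.8, 0.1, 125.4]
ft_force: [-0.1, 0.4, -1.5]
opening: 0.617
finger_force: 64.0
[0.50713259 0.04425556 0.10778207] [1.79835759e+02 1.07680705e-01 1.25394753e+02]
(4804, np.float64(280.5), np.float64(306.2)) [0.5041 0.0472 0.1523]
```

```bash

for i in 1 2 3; do python3 -m jog '[[[0,0,0,0,0.3],[0,0,0,0,0.3]]]' | grep -E "pos|rot|ft_f"; done
python3 - <<'E'
from h import *
c=robot.camera_info("wrist"); im=robot.get_image("wrist")
s=robot.state();p=s["tool_pos"];print(p,s["ee_rot"])
for b in blobs(im,112,amin=800): print(b,on(c,b[1],b[2],p[2]+.0445).round(4))
C=on(c,0,0,.15)
cv2.imwrite("pics/w5.png",im[...,::-1])
E
```

```text
tool_pos: [0.5062, 0.0448, 0.1069]
ee_rot: [179.9, 0.0, 125.4]
ft_force: [0.3, -0.7, -1.9]
tool_pos: [0.5059, 0.0448, 0.1065]
ee_rot: [180.0, 0.0, 125.4]
ft_force: [-0.1, 0.6, -1.7]
tool_pos: [0.5058, 0.0447, 0.1063]
ee_rot: [-180.0, 0.0, 125.4]
ft_force: [0.3, 0.3, -2.0]
[0.50578639 0.04472412 0.10626982] [-1.79990888e+02 -1.55917398e-03  1.25441241e+02]
(4804, np.float64(280.5), np.float64(306.2)) [0.5027 0.0479 0.1508]
```

View pics/w5.png

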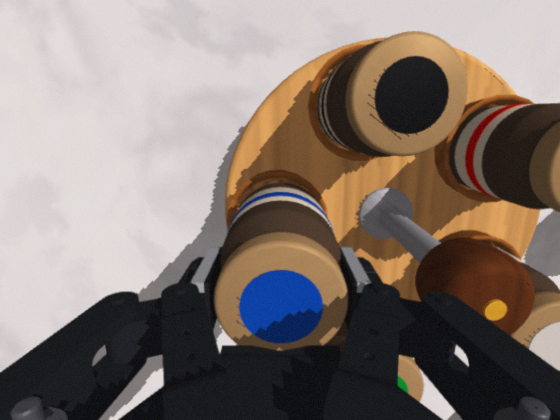

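```bash

python3 - <<'E'
from h import *
c=robot.camera_info("wrist"); C=on(c,496,310,.15);j=on(c,280.5,306.2,.1508);k=on(c,411,94.5,.115)
print(C,j,k); d=(k-C)[:2];print(np.hypot(*d),np.degrees(np.arctan2(d[1],d[0])))
d=(j-C)[:2];print(np.hypot(*d),np.degrees(np.arctan2(d[1],d[0])))
R=np.array(c["T"])[:3,0];print(R)
E
```

```text
[0.56785019 0.09149201 0.15      ] [0.50272072 0.04795445 0.1508    ] [0.50275239 0.13895036 0.115     ]
0.08056065099487335 143.9067664510958
0.0783413421636181 -146.2381813200471
[ 0.81437493  0.58033841 -0.00089652]
```

```bash

python3 -m jog '[[[-0.002,-0.0017,0.004,0,0.3],[0,0,0.006,0,0.3],[0,0,0.004,0,0.3],[0,0,0,0,0.3],[0,0,0,0,0.3]]]'
python3 -m jog '[[[0,0,0.004,0,0.3],[0,0,0.004,0,0.3],[0,0,0.003,0,0.3],[0,0,0,0,0.3],[0,0,0,0,0.3]]]'
python3 -m jog '[[[0,0,0.004,0,0.3],[0,0,0.004,0,0.3],[0,0,0.002,0,0.3],[0,0,0,0,0.3],[0,0,0,0,0.3]]]'
python3 -m jog '[[[0,0,0,0,0.3],[0,0,0,0,0.3],[0,0,0,0,0.3],[0,0,0,0,0.3]]]'
```

```text
time: 8.15
tool_pos: [0.5052, 0.0421, 0.0917]
ee_rot: [-179.9, -0.0, 125.4]
ft_force: [0.2, 0.1, -1.6]
opening: 0.617
finger_force: 64.0
time: 8.57
tool_pos: [0.5054, 0.0421, 0.081]
ee_rot: [-180.0, -0.0, 125.4]
ft_force: [0.3, 0.1, -2.6]
opening: 0.614
finger_force: 64.0
time: 8.98
tool_pos: [0.5044, 0.0415, 0.0708]
ee_rot: [-179.9, -0.1, 125.4]
ft_force: [-1.7, -1.4, -2.6]
opening: 0.615
finger_force: 64.1
time: 9.32
tool_pos: [0.5048, 0.0417, 0.0712]
ee_rot: [-179.9, -0.0, 125.4]
ft_force: [-3.5, -1.9, -2.5]
opening: 0.615
finger_force: 64.2
```

The jar is inside the ring but hasn't touched the floor yet. I'll lower it until it does.

```bash

python3 -m jog '[[[0,-0.001,0.002,0,0.3],[0,0,0,0,0.3],[0,0,0,0,0.3],[0,0,0,0,0.3]]]'
python3 -m jog '[[[0,0,0.002,0,0.3],[0,0,0,0,0.3],[0,0,0,0,0.3],[0,0,0,0,0.3]]]'
python3 -m jog '[[[0,0,0.002,0,0.3],[0,0,0,0,0.3],[0,0,0,0,0.3],[0,0,0,0,0.3]]]'
```

```text
time: 9.65
tool_pos: [0.5052, 0.0412, 0.0705]
ee_rot: [179.9, 0.0, 125.4]
ft_force: [-5.3, -2.9, 6.1]
opening: 0.615
finger_force: 64.9
time: 9.98
tool_pos: [0.5054, 0.0408, 0.0703]
ee_rot: [179.9, 0.1, 125.4]
ft_force: [-8.2, -3.8, 21.1]
opening: 0.614
finger_force: 66.2
time: 10.32
tool_pos: [0.5057, 0.0405, 0.0702]
ee_rot: [179.8, 0.1, 125.5]
ft_force: [-11.7, -3.6, 34.4]
opening: 0.618
finger_force: 67.7
```

It's on the floor now. Relieving the push before I let go.

```bash

python3 -m jog '[[[0,0,-0.002,0,0.3],[0,0,-0.002,0,0.3],[0,0,-0.001,0,0.3],[0,0,0,0,0.3],[0,0,0,0,0.3]]]'
python3 -m jog '[[[0,0,0,0,0.65],[0,0,0,0,0.7],[0,0,0,0,0.75],[0,0,0,0,0.8],[0,0,0,0,0.8]]]'
python3 -m jog '[[[0,0,0,0,0.85],[0,0,0,0,0.85],[0,0,0,0,0.85],[0,0,0,0,0.85]]]'
python3 - <<'E'
from h import *
c=robot.camera_info("wrist"); im=robot.get_image("wrist"); cv2.imwrite("pics/w6.png",im[...,::-1])
p=robot.state()["tool_pos"]
for b in blobs(im,112,amin=800): print(p,b,on(c,b[1],b[2],.115).round(4))
E
```

```text
time: 10.73
tool_pos: [0.5054, 0.0412, 0.0707]
ee_rot: [180.0, 0.1, 125.4]
ft_force: [-4.3, -4.9, 4.3]
opening: 0.615
finger_force: 64.1
time: 11.15
tool_pos: [0.5, 0.0403, 0.0692]
ee_rot: [-179.5, -0.3, 125.5]
ft_force: [-10.0, -5.1, 5.6]
opening: 0.798
finger_force: 0.0
time: 11.48
tool_pos: [0.4983, 0.0398, 0.0686]
ee_rot: [-179.3, -0.4, 125.4]
ft_force: [-11.3, -5.9, 3.9]
opening: 0.849
finger_force: 1.4
[0.49831154 0.03984585 0.06865545] (4927, np.float64(293.5), np.float64(312.2)) [0.5003 0.0448 0.115 ]
```

View pics/w6.png

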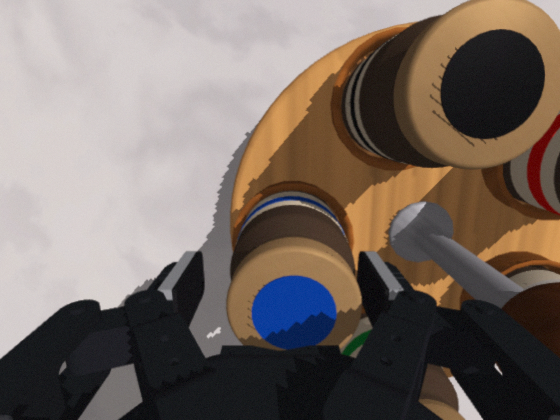

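The blue jar stands in its socket, with its sticker at (293,312). The inner linkage leans on the knob, though, so I'll narrow the opening slightly before rising.

```bash

python3 -m jog '[[[0,-0.001,0,0,0.74],[0,-0.001,0,0,0.72],[0,0,0,0,0.72],[0,0,0,0,0.72],[0,0,0,0,0.72]]]'
python3 -m jog '[[[0,0,0,0,0.72],[0,0,0,0,0.72],[0,0,0,0,0.72]]]'
```

```text
time: 11.95
tool_pos: [0.5027, 0.0408, 0.07]
ee_rot: [-179.9, -0.1, 125.5]
ft_force: [-3.3, -1.4, -0.7]
opening: 0.718
finger_force: 0.0
time: 12.2
tool_pos: [0.5028, 0.0407, 0.0702]
ee_rot: [-180.0, -0.0, 125.5]
ft_force: [-3.7, -0.4, -0.8]
opening: 0.719
finger_force: 0.0
```

```bash

python3 -m jog '[[[0,0,-0.005,0,0.73],[0,0,-0.01,0,0.73],[0,0,-0.01,0,0.73],[0,0,-0.01,0,0.73],[0,0,0,0,0.73]]]'
python3 -m jog '[[[0,0,-0.02,0,0.73],[0,0,-0.03,0,0.73],[0,0,-0.035,0,0.73],[0,0,-0.02,0,0.73],[0,0,0,0,0.73]]]'
python3 -m jog '[[[-0.03,0,0,0,0.73],[-0.03,0,0,0,0.73],[-0.03,0,0,0,0.73],[0,0,0,0,0.73],[0,0,0,0,0.73]]]'
python3 - <<'E'
from h import *
c=robot.camera_info("wrist"); im=robot.get_image("wrist"); cv2.imwrite("pics/w7.png",im[...,::-1])
p=robot.state()["tool_pos"];print(p)
for n,h in(("b",112),("g",70),("r",178)):
  for b in blobs(im,h,amin=300): print(n,b,on(c,b[1],b[2],.115).round(4))
h=cv2.cvtColor(im,cv2.COLOR_RGB2HSV)
for b in blobs(im,22,sat=170,val=140,amin=20): print("brass",b,on(c,b[1],b[2],.15).round(4))
E
```

```text
time: 12.62
tool_pos: [0.5066, 0.0407, 0.1086]
ee_rot: [179.6, 0.2, 125.4]
ft_force: [0.3, -0.6, -0.2]
opening: 0.73
finger_force: 0.0
time: 13.03
tool_pos: [0.5071, 0.0406, 0.2157]
ee_rot: [179.3, 0.3, 125.4]
ft_force: [0.4, 0.1, 0.4]
opening: 0.733
finger_force: 0.0
time: 13.45
tool_pos: [0.556, -0.035, 0.2099]
ee_rot: [-180.0, 0.1, 125.2]
ft_force: [-0.1, 1.1, -0.0]
opening: 0.73
finger_force: 0.0
[ 0.55527071 -0.03310245  0.20978666]
b (1476, np.float64(282.0), np.float64(79.0)) [0.5005 0.0443 0.115 ]
g (1089, np.float64(356.4), np.float64(183.7)) [0.5911 0.0158 0.115 ]
r (1099, np.float64(497.1), np.float64(12.6)) [0.595  0.1635 0.115 ]
brass (135, np.float64(417.9), np.float64(72.0)) [0.5673 0.0913 0.15  ]
```

View pics/w7.png

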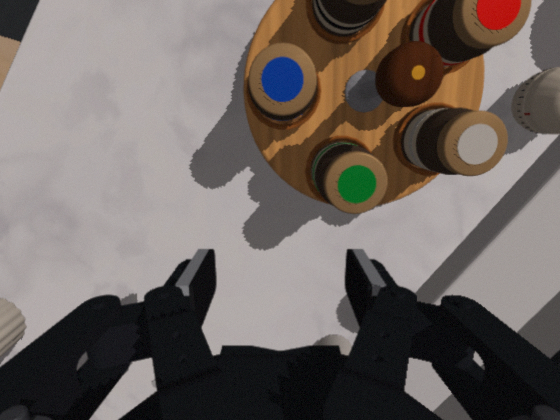

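The blue jar sits in its socket at (282,79), about 2 mm off centre at the lid. The disc hasn't moved: green is at (356,184) and the brass centre at (418,72). Now over the knob, turning the gripper to a yaw that leaves room for +108°.

```bash

python3 -m jog '[[[0.0236,0.0206,0,0,0.6],[0.0236,0.0206,0,0,0.6],[0.0236,0.0206,0,0,0.6],[0.0236,0.0206,0,0,0.6],[0,0,0,6.5,0.6]]]' >/dev/null
python3 -m jog '[[[0,0,0,6.5,0.6],[0,0,0,6.5,0.6],[0,0,0,6.5,0.6],[0,0,0,6.5,0.6],[0,0,0,6.5,0.6]]]' >/dev/null
python3 -m jog '[[[0,0,0,6.5,0.6],[0,0,0,6.5,0.6],[0,0,0,6.5,0.6],[0,0,0,6.5,0.6],[0,0,0,6.5,0.6]]]' >/dev/null
python3 -m jog '[[[0,0,0,6.5,0.6],[0,0,0,0,0.6],[0,0,0,0,0.6],[0,0,0,0,0.6],[0,0,0,0,0.6]]]'
python3 -m jog '[[[0,0,0,0,0.6],[0,0,0,0,0.6],[0,0,0,0,0.6],[0,0,0,0,0.6]]]'
python3 - <<'E'
from h import *
s=robot.state();print(s["joints"].round(1));p=s["tool_pos"];a=np.radians(s["ee_rot"][2]);d=np.array([.5677,.0914])-p[:2]
print(p,"dx,dy",d@[np.cos(a),np.sin(a)],d@[np.sin(a),-np.cos(a)],"dz",p[2]-.117)
E
```

```text
time: 15.17
tool_pos: [0.5675, 0.0922, 0.2103]
ee_rot: [-180.0, -0.0, 47.6]
ft_force: [-0.3, 0.3, 1.3]
opening: 0.602
finger_force: 0.0
time: 15.5
tool_pos: [0.5677, 0.0916, 0.2103]
ee_rot: [-180.0, -0.0, 47.4]
ft_force: [0.2, 0.2, -0.7]
opening: 0.6
finger_force: 0.0
[-33.5  33.4  35.9  96.8 -22.6  57.2 -32.2]
[0.56774565 0.09160863 0.21031848] dx,dy -0.00018455409404445202 0.00010746912527272378 dz 0.09331848489688373
```

```bash

python3 -m jog '[[[0,0,0.025,0,0.6],[0,0,0.025,0,0.6],[0,0,0.022,0,0.6],[0,0,0.01,0,0.6],[0,0,0.01,0,0.6]]]'
python3 -m jog '[[[0,0,0,0,0.6],[0,0,0,0,0.6],[0,0,0,0,0.5],[0,0,0,0,0.4],[0,0,0,0,0.3]]]'
python3 -m jog '[[[0,0,0,0,0.2],[0,0,0,0,0.2],[0,0,0,0,0.2],[0,0,0,0,0.2],[0,0,0,0,0.2]]]'
```

```text
time: 15.92
tool_pos: [0.5675, 0.0917, 0.1174]
ee_rot: [-180.0, 0.0, 47.4]
ft_force: [0.0, 0.0, 0.7]
opening: 0.601
finger_force: 0.0
time: 16.33
tool_pos: [0.5688, 0.0916, 0.1199]
ee_rot: [179.9, -0.1, 47.4]
ft_force: [-0.3, -0.4, 5.4]
opening: 0.42
finger_force: 59.9
time: 16.75
tool_pos: [0.5688, 0.0916, 0.1199]
ee_rot: [179.9, -0.1, 47.4]
ft_force: [-1.0, -0.6, 5.8]
opening: 0.423
finger_force: 60.0
```

The knob is held. Turning it +108.5° (negative tool turn).

```bash

python3 -m jog '[[[0,0,0,-2,0.2],[0,0,0,-4,0.2],[0,0,0,-5,0.2],[0,0,0,-5,0.2],[0,0,0,-5,0.2]]]'
python3 -m jog '[[[0,0,0,-5,0.2],[0,0,0,-5,0.2],[0,0,0,-5,0.2],[0,0,0,-5,0.2],[0,0,0,-5,0.2]]]'
python3 -m jog '[[[0,0,0,-5,0.2],[0,0,0,-5,0.2],[0,0,0,-5,0.2],[0,0,0,-5,0.2],[0,0,0,-5,0.2]]]'
python3 -m jog '[[[0,0,0,-5,0.2],[0,0,0,-5,0.2],[0,0,0,-5,0.2],[0,0,0,-5,0.2],[0,0,0,-5,0.2]]]'
python3 -m jog '[[[0,0,0,-5,0.2],[0,0,0,-4,0.2],[0,0,0,-2.5,0.2],[0,0,0,-1,0.2],[0,0,0,0,0.2]]]'
python3 -m jog '[[[0,0,0,0,0.2],[0,0,0,0,0.2],[0,0,0,0,0.2],[0,0,0,0,0.2]]]'
python3 - <<'E'
from h import *
for n in("top","scene"):
  c=robot.camera_info(n); im=robot.get_image(n); cv2.imwrite(f"pics/{n}9.png",im[...,::-1])
  for m,h in(("b",112),("g",70),("r",178)):
    for b in blobs(im,h,amin=12):
      q=on(c,b[1],b[2],.115)
      if np.hypot(q[0]-.5677,q[1]-.0914)<.1: print(n,m,b,q.round(4))
E
```

```text
time: 17.17
tool_pos: [0.5686, 0.0917, 0.1199]
ee_rot: [179.9, -0.1, 68.7]
ft_force: [-0.9, 0.4, 6.2]
opening: 0.415
finger_force: 60.0
time: 17.58
tool_pos: [0.5683, 0.0918, 0.1199]
ee_rot: [179.9, -0.0, 93.7]
ft_force: [-1.7, 0.0, 6.2]
opening: 0.421
finger_force: 60.1
time: 18.0
tool_pos: [0.5681, 0.0917, 0.1199]
ee_rot: [179.9, 0.0, 118.7]
ft_force: [-1.8, 0.4, 6.4]
opening: 0.415
finger_force: 60.1
time: 18.42
tool_pos: [0.5678, 0.0915, 0.1199]
ee_rot: [180.0, 0.0, 143.6]
ft_force: [-2.8, -1.0, 7.0]
opening: 0.419
finger_force: 60.1
time: 18.83
tool_pos: [0.5678, 0.0914, 0.1199]
ee_rot: [180.0, 0.0, 155.9]
ft_force: [-2.2, -1.3, 7.0]
opening: 0.419
finger_force: 60.2
time: 19.17
tool_pos: [0.5678, 0.0914, 0.1199]
ee_rot: [180.0, 0.0, 155.9]
ft_force: [-3.4, -0.6, 7.1]
opening: 0.422
finger_force: 60.2
top b (100, np.float64(221.1), np.float64(180.9)) [0.6337 0.0442 0.115 ]
top r (112, np.float64(176.3), np.float64(220.0)) [0.5387 0.1538 0.115 ]
top r (129, np.float64(201.5), np.float64(240.0)) [0.4874 0.0922 0.115 ]
scene b (30, np.float64(271.3), np.float64(162.0)) [0.6321 0.0429 0.115 ]
scene r (59, np.float64(227.4), np.float64(177.3)) [0.4871 0.0917 0.115 ]
```

View pics/scene9.png

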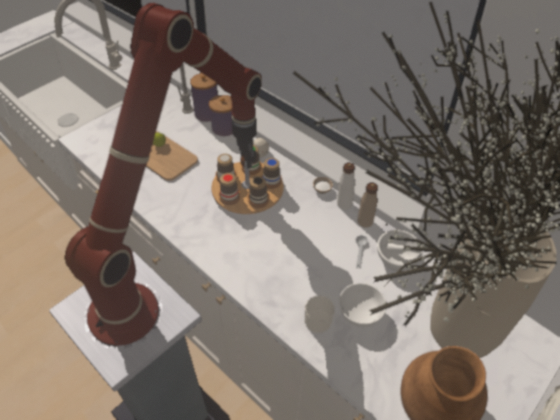

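The scene view shows red at (227,177), right at the front: 80 mm from the axis and within 1 mm sideways. Blue is seated at (271,162), all the jars are upright, and the knob is held at 60 N.

```bash
python3 -c "
from rig import robot
print(robot.finish_job())"
```

```text
the job is handed in; nothing more can be done
None
```

I put the blue jar back in the empty socket and let go, turned the red jar to the front (within about 1 mm sideways by the cameras), and handed the job in with the gripper holding the knob at about 60 N; no verdict was returned.

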